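# Wedge the welding turntable until it stops rocking

## Robot

A 7-joint arm with a two-finger parallel gripper is mounted at the origin on the work surface. World frame = base frame: x ahead of the robot, y to its left, z up, the work surface at z = 0. Lengths are in m, angles in rad, forces in N, time in s.
With the tool pointing down it reaches from about 0.425 to 0.95 m from the base axis. Payload 4.7 kg.
Tool frame: the origin (TCP) lies midway between the tips of the shut fingers; the grasp point (between the pads) lies 19 mm behind it; x points along the fingers, y is the direction in which the jaws open and shut, and the axes are right-handed (so a half turn about x gives the same grasp; the last joint's range is limited). The gripper opens to 85 mm and grips with 20 to 120 N. Pads are 22 mm wide; open, the fingers measure 114 mm over their backs; the gripper's body (76 mm by 85 mm) begins 54 mm behind the grasp point. The pads swing forward as they close: fully open they stand 13 mm farther back than shut.
Start: joints at [1.191, 0.469, -0.049, 1.532, 0.024, 1.141, -0.082], TCP at [0.232, -0.634, 0.231] pointing down, gripper open.
Joint ranges: [-2.59, 2.59], [-0.33, 1.99], [-1.39, 1.29], [0.1, 2.45], [-1.04, 4.18], [0.21, 1.99], [-2.66, 2.66]. Speed limits (rad/s): [2.57, 2.57, 3.14, 3.14, 3.14, 3.14, 3.14].

## Interface

Orientations are given as a unit quaternion [x, y, z, w].
In Python, from station import arm gives the robot as it stands.
- The arm moves only by the shell command python3 -m creep 'ROWS' [OPENING] [FORCE]. ROWS is JSON, a list of rows, each an object of numbers: "x", "y", "z": the shift along the tool's x, y, z in mm; "roll": the turn about the tool's x in degrees. In form: [{"x": .., "y": .., "z": .., "roll": ..}, ...]. A call has 1 to 20 rows; each row is the pose to reach, as a shift and turn from the pose commanded when the call began, along the tool's axes at that moment; what a row does not reach only later rows make up. A row lasts 1/8 s, in which the tool goes at most 62.5 mm and 10.7 degrees, less where a joint would pass 70% of its speed; a pose out of reach is approached as far as the arm can. A call with a gripper value outside its range is refused whole. OPENING is the opening, from 0 (shut) to 1 (fully open), set as the call begins (- or left out, the last holds). The fingers move at their own pace and stop on an object; FORCE is the grip in N (left out, the last holds). Time passes only in rows, so rows that repeat a pose let the fingers close. It gives the time, the measured TCP pose, the force and the opening at its end, in the units of the state.
- arm.get_state(): the state, without advancing time (a new reading comes with each control period).
- arm.camera(name): name is "side" or "top" or "wrist"; returns the picture (420x560x3 uint8, red, green, blue); there is no depth.
- arm.get_calibration(name): a dict with "K" (3x3 intrinsics, pixels), "camera_from_world" (4x4, takes a point from world to camera coordinates). Camera axes: x right, y up, looking along -z (the intrinsics and any distortion apply to the point x, -y, -z); pixel columns grow to the right and rows downward; lengths in m; the calibration is good to about 2 mm. A picture is of the moment at which its call begins: read the wrist's pose just before it. get_calibration takes no time and is no camera call; for the wrist camera it gives the pose at the moment of the call.
- arm.job_done(): hands the job in, once; it reports no verdict.
The state is a dict: "clock": time; "joint_pos": joint angles; "qvel": joint speeds; "joint_torque": joint torques, N m; "eef_pos": TCP position; "tool_rot": TCP orientation; "wrist_force": force on the tool from outside, world axes, zero at the start; "torque": the same for the moment, N m; "finger_gap": opening from 0.0 (shut) to 1.0 (fully open).
Only numpy, scipy, OpenCV 4.12 (cv2) and the standard library are available. Lean on these libraries where they do the work, as an engineer would, in place of code of your own. Each camera call takes 0.05 s, during which the arm holds its last target.

## Task

The welding turntable rocks because one of its four feet has lost its black rubber pad and hangs clear of the bench. Push the red steel wedge along the bench, thin end first, under that bare foot until it is snug and all four feet carry, without shoving the turntable aside or jacking it up off its other pads, then let go of the wedge and press down firmly (at least 10 newtons) on top of that foot with the fingertips to prove that it no longer rocks. Only push and press: pick nothing up, leave the other things on the bench where they are, and finish clear of everything with the wedge still snug.

Things in the scene. Friction and masses are not known exactly. Their poses are not given: they have to be found in the camera images.
- turntable: welding turntable, about 8 kg: cross of dark flat steel bars, blue housing 150 x 150 mm (27 to 127 mm high), steel faceplate 170 mm across (142 to 154 mm high), pipe stub to 214 mm. Origin: at bench level under the middle of the bare foot; x points from there to the turntable's centre line, 155 mm away, z up. The other feet stand on rubber pads 7 mm high. A press of 6 to 10 N on the bare foot rocks it
- bare_foot (a point): centre of the underside of the bare foot: flat steel block 50 mm long (along the turntable's x), 45 mm wide, with no rubber pad. It hangs about 6 mm above the bench; raised over 7.4 mm, it would lift the side pads off (the pads are springy and give about 0.7 mm under the weight). Its outer edge is 25 mm from this point along the turntable's -x; same axes as the turntable
- bare_foot_top (a point): centre of the flat top of the bare foot, 20 mm above its underside, about 27 mm above the bench: where to press. Horizontally the faceplate's rim (142 mm up and more) is 70 mm away from it, the housing 80 mm
- wedge: red steel wedge on the bench, 0.22 kg, 90 mm long (x), 45 mm wide (y), 12 mm thick at the back falling evenly to 2 mm at the thin end. Origin: centre of its underside; x points to the thin end. It starts 40 to 80 mm before the bare foot, thin end roughly towards it. It meets the foot when the thin end is 31 to 36 mm under it, tightens over the next few mm (a steady push of 5 to 20 N leaves it snug) and stays by friction
- wedge_tip (a point): middle of the wedge's thin end, 1 mm above the bench, 45 mm from its origin along its +x
- wedge_back (a point): middle of the wedge's upright back face (45 mm wide, 12 mm high), 6 mm above the bench, 45 mm from its origin along its -x: the face to push
- tin: bystander: steel tin with a yellow band, 64 mm across, 105 mm high, standing. Origin: centre of its underside
- magnet: bystander: orange arrow-shaped welding magnet, 80 x 80 x 16 mm, lying flat. Origin: centre of its underside
- hammer: bystander: hammer with a green handle, 260 mm long, lying along its x. Origin: below the middle of its length
- wire_brush: bystander: wire brush with a wooden handle, 220 mm long, lying along its x. Origin: below the middle of its length
There are look-alikes about, which are no part of the job. There is more than one size of the wedge; the job needs the smallest.

How it is judged:
On the way, in this order (a step that is already met when the one before it is completed fails the run):
1. the wedge is snug under the bare foot and let go, not jacked up so far that the pads leave the bench (contact force between wedge and turntable above 0.5 N and height (world z) of bare_foot below 0.0074 m and horizontal distance between wedge_tip and bare_foot below 0.035 m and angle between turntable's own z axis and vertical below 0.01 rad and contact force between the fingers and wedge below 0.1 N and contact force between the fingers and turntable below 0.1 N), for 0.3 s.
2. the fingers press down on the turntable with at least 8 N and it does not rock (contact force between the fingers and turntable above 8 N and horizontal distance between the grasp point and bare_foot_top below 0.05 m and height (world z) of the grasp point below 0.09 m and contact force between wedge and turntable above 0.5 N and height (world z) of bare_foot below 0.0074 m and horizontal distance between wedge_tip and bare_foot below 0.035 m and angle between turntable's own z axis and vertical below 0.01 rad and contact force between the fingers and wedge below 0.1 N), for 0.2 s.
At the end, for the whole second after the job is handed in: Wedge flat on the bench, thin end within 35 mm of the middle of the bare foot, carrying over 0.5 N of it; the foot's underside below 7.4 mm, so all pads still carry; turntable level within 0.01 rad, within 20 mm of its start; all at rest; bystanders within 30 mm of their starts (contact force between wedge and turntable above 0.5 N and height (world z) of bare_foot below 0.0074 m and horizontal distance between wedge_tip and bare_foot below 0.035 m and angle between turntable's own z axis and vertical below 0.01 rad and distance of turntable from where it was at the start of the episode below 0.02 m and height (world z) of wedge below 0.006 m and linear speed of each of wedge, turntable below 0.005 m/s and distance of each of tin, magnet, hammer, wire_brush from where it was at the start of the episode below 0.03 m); the robot touches nothing.
It fails at once if the wedge is lifted off the bench (height (world z) of wedge above 0.006 m).
It fails at once if the turntable is lifted (height (world z) of turntable above 0.01 m or angle between turntable's own z axis and vertical above 0.1 rad).
It fails at once if the turntable is shoved aside (distance of turntable from where it was at the start of the episode above 0.03 m).
It fails at once if a bystander is disturbed or picked up (distance of any of tin, magnet, hammer, wire_brush from where it was at the start of the episode above 0.03 m).
It also fails if it takes over 61 s, if anything falls off the work surface, if the arm or the gripper's body presses on something with over 40 N, if the wrist force passes 120 N, or if a joint passes its speed limit or range.

## Working session

There is one attempt and no reset: what is moved stays moved. The work goes in short steps, Python scripts to look and compute and a shell command to move; the robot and the scene stay as the last step left them, time stands still between calls to the robot, and variables do not carry over. Pictures are saved under pics/ and viewed, and the job is handed in when it is done.

```bash
mkdir -p pics; ls; python3 - <<'E'
from station import arm
import cv2,numpy as np
s=arm.get_state();print(s)
for n in ["side","top","wrist"]:
    c=arm.get_calibration(n);print(n,{k:np.round(v,4).tolist() if not isinstance(v,str) else v for k,v in c.items()})
    cv2.imwrite(f"pics/a_{n}.png",arm.camera(n)[:,:,::-1])
E
```

```text
pics
{'clock': 0.0, 'joint_pos': array([ 1.19113861,  0.46948234, -0.04860137,  1.53368516,  0.02409155,
        1.14099904, -0.0823117 ]), 'qvel': array([ 1.90710962e-04, -4.85121629e-05, -3.32828515e-04, -4.78294007e-04,
        3.41446420e-04, -2.78083503e-04,  8.40105323e-05]), 'joint_torque': array([ 2.09408140e-04, -5.10300815e+01, -4.64970258e-02, -2.37710434e+01,
        1.06917252e-02,  7.48621125e-03, -1.15955118e-05]), 'eef_pos': array([ 0.23175257, -0.63334902,  0.23023758]), 'tool_rot': array([-0.69611417, -0.12407253,  0.69640267, -0.1226963 ]), 'wrist_force': array([ 0.20846311,  0.93029397, -0.18402227]), 'torque': array([0.01432646, 0.00256044, 0.00632872]), 'finger_gap': 1.0009655606036663}
side {'K': [[463.3758, 0.0, 283.7917], [0.0, 463.3758, 208.8201], [0.0, 0.0, 1.0]], 'camera_from_world': [[0.979, -0.2039, -0.0095, -0.5391], [0.1562, 0.7185, 0.6778, -0.1387], [-0.1314, -0.665, 0.7352, -1.0977], [0.0, 0.0, 0.0, 1.0]]}
top {'K': [[537.9001, 0.0, 280.2315], [0.0, 537.9001, 214.6179], [0.0, 0.0, 1.0]], 'camera_from_world': [[-0.0001, -0.9998, 0.02, -0.0166], [0.9914, 0.0025, 0.1312, -0.5285], [-0.1312, 0.0199, 0.9912, -1.4769], [0.0, 0.0, 0.0, 1.0]]}
wrist {'K': [[372.1506, 0.0, 279.4966], [0.0, 372.1506, 206.0093], [0.0, 0.0, 1.0]], 'camera_from_world': [[0.3432, -0.9392, -0.0016, -0.6741], [0.8972, 0.3284, -0.2953, 0.0381], [0.2779, 0.0999, 0.9554, -0.3793], [0.0, 0.0, 0.0, 1.0]]}
```

View pics/a_side.png

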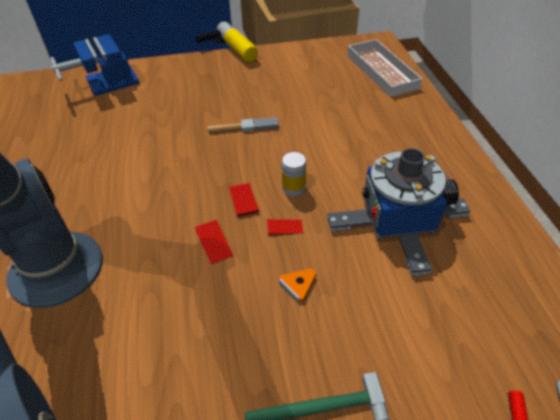

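View pics/a_top.png

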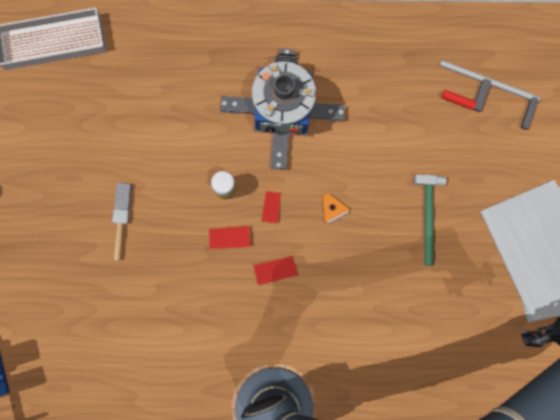

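View pics/a_wrist.png

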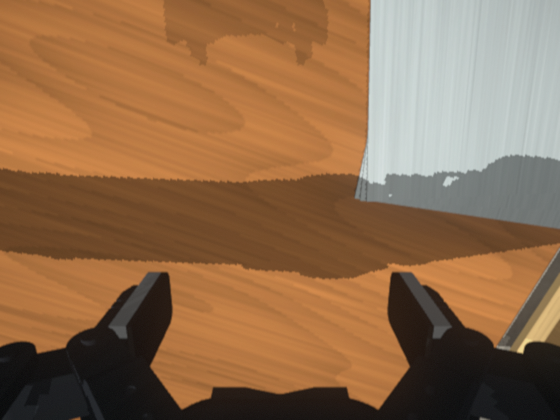

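Candidates for the wedge in the top view are (272,207), (230,238) and (275,270). The first looks smallest and lies in front of the turntable arm that ends at (280,165). Next I measure all three and take close crops.

```bash
cat > h.py <<'E'
import numpy as np,cv2
from station import arm
def ray(cal,uv):
    K=cal["K"];T=cal["camera_from_world"];R=T[:3,:3];t=T[:3,3]
    d=np.array([(uv[0]-K[0,2])/K[0,0],-(uv[1]-K[1,2])/K[1,1],-1.]);
    return -R.T@t,R.T@d
def onz(cal,uv,z):
    o,d=ray(cal,uv);return o+d*(z-o[2])/d[2]
def proj(cal,p):
    K=cal["K"];T=cal["camera_from_world"];q=T[:3,:3]@np.array(p)+T[:3,3]
    return K[0,0]*q[0]/-q[2]+K[0,2],K[1,1]*-q[1]/-q[2]+K[1,2]
def redmask(im):
    h=cv2.cvtColor(im,cv2.COLOR_RGB2HSV)
    m=((h[...,0]<5)|(h[...,0]>174))&(h[...,1]>190)&(h[...,2]>70)
    return cv2.morphologyEx(m.astype(np.uint8)*255,cv2.MORPH_OPEN,np.ones((2,2)))
E
python3 - <<'E'
from h import *
for n in ["top","side"]:
    im=cv2.imread(f"pics/a_{n}.png")[:,:,::-1].copy();cal=arm.get_calibration(n)
    cs,_=cv2.findContours(redmask(im),cv2.RETR_EXTERNAL,cv2.CHAIN_APPROX_NONE)
    for c in cs:
        if cv2.contourArea(c)<60: continue
        w=np.array([onz(cal,p[0],0.006)[:2] for p in c],np.float32)*1000
        (cx,cy),sz,a=cv2.minAreaRect(w);print(n,c.mean((0,1)).round(),"ctr",round(cx),round(cy),"size",np.round(sz),"ang",round(a,1))
im=cv2.imread("pics/a_top.png");cal=arm.get_calibration("top")
for uv in [(280,167),(272,193)]:print(onz(cal,uv,0.02))
a=cv2.resize(im[130:290,190:360],None,fx=3,fy=3,interpolation=cv2.INTER_CUBIC)
cv2.imwrite("pics/b_top.png",a)
im=cv2.imread("pics/a_side.png")
cv2.imwrite("pics/b_side.png",cv2.resize(im[130:310,190:480],None,fx=2.7,fy=2.7,interpolation=cv2.INTER_CUBIC))
E
```

```text
top [276. 271.] ctr 371 -7 size [ 48. 105.] ang 14.7
top [459. 100.] ctr 876 -548 size [95. 26.] ang 68.9
side [518. 406.] ctr 891 -518 size [53. 26.] ang 67.9
side [214. 242.] ctr 375 -6 size [ 56. 125.] ang 13.6
side [285. 227.] ctr 555 2 size [43. 84.] ang 77.8
side [244. 200.] ctr 468 119 size [ 55. 110.] ang 4.0
[ 0.6685026  -0.01557609  0.02      ]
[0.59268589 0.00725841 0.02      ]
```

View pics/b_top.png

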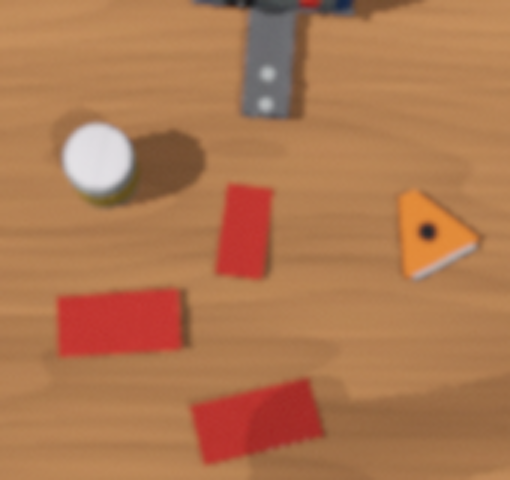

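View pics/b_side.png

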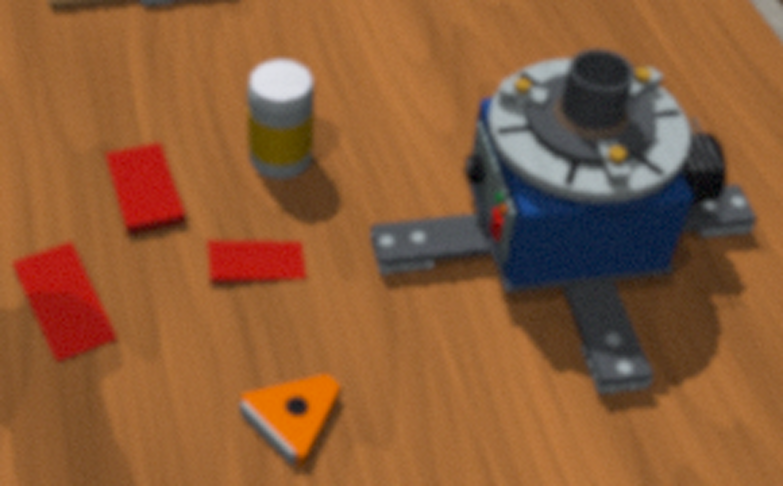

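```bash
python3 - <<'E'
from h import *
from scipy.spatial.transform import Rotation as Rn
s=arm.get_state();R=Rn.from_quat(s["tool_rot"]).as_matrix();print(R.round(3))
cal=arm.get_calibration("wrist");T=cal["camera_from_world"];c=-T[:3,:3].T@T[:3,3]
print("cam in tool",R.T@(c-s["eef_pos"]),"look in tool",R.T@(-T[2,:3]), "up in tool",R.T@T[1,:3])
ct=arm.get_calibration("top")
im=cv2.imread("pics/a_top.png")[:,:,::-1]
h=cv2.cvtColor(np.ascontiguousarray(im),cv2.COLOR_RGB2HSV)
m=((h[...,0]<6)|(h[...,0]>170))&(h[...,1]>150)
m=m.astype(np.uint8)*255
cs,_=cv2.findContours(m[180:230,255:290].copy(),cv2.RETR_EXTERNAL,cv2.CHAIN_APPROX_NONE)
c=max(cs,key=cv2.contourArea)+np.array([255,180])
w=np.array([onz(ct,p[0],0.006)[:2] for p in c],np.float32)*1000
print(cv2.minAreaRect(w),cv2.boxPoints(cv2.minAreaRect(w)))
E
```

```text
[[-0.001  0.344 -0.939]
 [ 0.001 -0.939 -0.344]
 [-1.    -0.001  0.   ]]
cam in tool [-1.42180444e-01  3.56729043e-05 -7.52212719e-02] look in tool [ 9.55422658e-01 -6.46476509e-06  2.95241503e-01] up in tool [ 2.95241471e-01  4.88054785e-04 -9.55422543e-01]
((555.1419067382812, 9.724678039550781), (44.645477294921875, 86.4728775024414), 83.73881530761719) [[509.72885    -7.7495003]
 [595.6859    -17.180313 ]
 [600.55493    27.198856 ]
 [514.5979     36.62967  ]]
```

```bash
python3 -m creep '[{"x":-10,"y":-35,"z":-37,"roll":2},{"x":-20,"y":-70,"z":-74,"roll":4},{"x":-20,"y":-108,"z":-115,"roll":6},{"x":-20,"y":-146,"z":-155,"roll":8},{"x":-20,"y":-184,"z":-196,"roll":10},{"x":-20,"y":-222,"z":-236,"roll":12},{"x":-20,"y":-260,"z":-277,"roll":14},{"x":-20,"y":-298,"z":-317,"roll":16},{"x":-20,"y":-336,"z":-357,"roll":18},{"x":-20,"y":-374,"z":-398,"roll":20},{"x":-20,"y":-412,"z":-438,"roll":20},{"x":-20,"y":-450,"z":-479,"roll":20},{"x":-20,"y":-486,"z":-517,"roll":20},{"x":-20,"y":-486,"z":-517,"roll":20},{"x":-20,"y":-486,"z":-517,"roll":20},{"x":-20,"y":-486,"z":-517,"roll":20}]'
python3 - <<'E'
from h import *
from scipy.spatial.transform import Rotation as Rn
s=arm.get_state();print(s["clock"],s["eef_pos"],s["qvel"].round(3),Rn.from_quat(s["tool_rot"]).as_matrix().round(3),s["wrist_force"])
cal=arm.get_calibration("wrist");im=arm.camera("wrist")
np.save("calw.npy",cal,allow_pickle=True)
cv2.imwrite("pics/c_wrist.png",im[:,:,::-1])
E
```

```text
clock: 2.15
eef_pos: [0.55, -0.0016, 0.2511]
tool_rot: [-0.707, 0.001, 0.707, 0.0]
wrist_force: [-1.5, -0.0, 0.5]
finger_gap: 0.999
2.15 [ 0.55000528 -0.00164751  0.25113113] [ 0.005 -0.004 -0.004 -0.001 -0.002  0.     0.001] [[-0.001 -0.001 -1.   ]
 [-0.001 -1.     0.001]
 [-1.     0.001  0.001]] [-1.46035607 -0.04148644  0.5230283 ]
```

View pics/c_wrist.png

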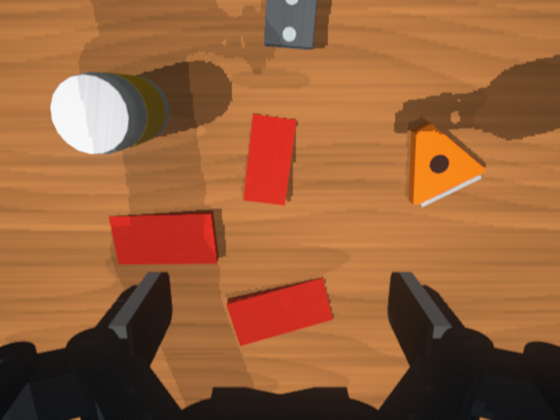

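The wrist view shows the small wedge with its thin end at (275,116) and its back at (265,201). The grey foot ends at row 47, between (265,46) and (312,49). I'll take these corners to the bench frame.

```bash
python3 - <<'E'
from h import *
cal=np.load("calw.npy",allow_pickle=True).item()
im=cv2.imread("pics/c_wrist.png")[:,:,::-1].copy()
m=redmask(im);cs,_=cv2.findContours(m,cv2.RETR_EXTERNAL,cv2.CHAIN_APPROX_NONE)
for c in cs:
    if cv2.contourArea(c)<500: continue
    b=cv2.boxPoints(cv2.minAreaRect(c)); ap=cv2.approxPolyDP(c,6,True)[:,0]
    print("red",c.mean((0,1)).round(),ap.tolist())
    for p in ap:
        print("   ",p,[(onz(cal,p,z)[:2]*1000).round(1).tolist() for z in (0,0.002,0.012)])
# foot: gray dark low sat
h=cv2.cvtColor(im,cv2.COLOR_RGB2HSV)
g=((h[...,1]<70)&(h[...,2]>50)).astype(np.uint8)*255
g[:, :240]=0;g[:,340:]=0;g[60:]=0
cs,_=cv2.findContours(g,cv2.RETR_EXTERNAL,cv2.CHAIN_APPROX_NONE);c=max(cs,key=cv2.contourArea)
for p in cv2.approxPolyDP(c,4,True)[:,0]: print("foot",p,(onz(cal,p,.027)[:2]*1000).round(1),(onz(cal,p,.007)[:2]*1000).round(1))
cv2.imwrite("pics/d.png",cv2.resize(im[0:220,200:360,::-1],None,fx=2.7,fy=2.7,interpolation=cv2.INTER_CUBIC))
E
```

```text
red [280. 311.] [[323, 280], [230, 301], [241, 345], [331, 320]]
    [323 280] [[412.2, -53.1], [413.3, -52.8], [418.7, -51.5]]
    [230 301] [[384.3, 57.7], [385.5, 57.4], [391.7, 55.9]]
    [241 345] [[321.7, 46.5], [323.3, 46.2], [331.0, 45.0]]
    [331 320] [[357.7, -64.7], [359.0, -64.3], [365.8, -62.7]]
red [165. 239.] [[212, 214], [110, 218], [120, 264], [216, 263]]
    [212 214] [[494.4, 73.2], [495.1, 72.9], [498.4, 70.9]]
    [110 218] [[489.9, 187.4], [490.6, 186.4], [494.1, 181.6]]
    [120 264] [[433.4, 183.5], [434.4, 182.5], [439.3, 177.8]]
    [216 263] [[434.5, 71.9], [435.5, 71.5], [440.3, 69.7]]
red [270. 160.] [[254, 116], [245, 200], [285, 204], [296, 121]]
    [254 116] [[600.6, 24.2], [600.8, 24.0], [601.4, 23.4]]
    [245 200] [[510.6, 36.0], [511.2, 35.8], [514.1, 34.9]]
    [285 204] [[505.9, -8.0], [506.5, -8.0], [509.6, -7.8]]
    [296 121] [[595.5, -19.1], [595.7, -19.0], [596.4, -18.6]]
foot [267   0] [701.7   8.8] [705.8   9.4]
foot [264  43] [666.8  11.9] [669.1  12.7]
foot [312  47] [663.4 -31.7] [665.5 -33.4]
foot [316   0] [701.6 -34.3] [705.8 -36.1]
```

View pics/d.png

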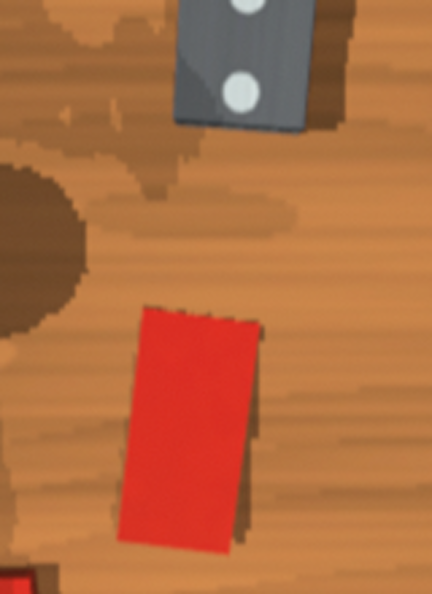

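The wedge's back is at about (511,13) mm and its tip at (599,2), which gives a length of 89 mm and a yaw of -6.5°. The foot's outer edge is at about (664,-10), and it is 44–45 mm wide with a yaw of -4.8°. All of this fits the given sizes. I'll go behind the wedge with the fingers nearly shut.

```bash
python3 -m creep '[{"x":10,"y":-5,"z":30,"roll":6.5},{"x":50,"y":-19,"z":74,"roll":6.5},{"x":95,"y":-19,"z":74,"roll":6.5},{"x":140,"y":-19,"z":74,"roll":6.5},{"x":180,"y":-19,"z":74,"roll":6.5},{"x":210,"y":-19,"z":74,"roll":6.5},{"x":226,"y":-19,"z":74,"roll":6.5},{"x":226,"y":-19,"z":74,"roll":6.5},{"x":226,"y":-19,"z":74,"roll":6.5},{"x":226,"y":-19,"z":74,"roll":6.5}]' 0.12
python3 - <<'E'
from h import *
cv2.imwrite("pics/e_side.png",cv2.resize(arm.camera("side")[130:310,190:480,::-1],None,fx=2.7,fy=2.7,interpolation=cv2.INTER_CUBIC))
cv2.imwrite("pics/e_wrist.png",arm.camera("wrist")[:,:,::-1])
print(arm.get_state()["wrist_force"])
E
```

```text
clock: 3.45
eef_pos: [0.4774, 0.019, 0.0265]
tool_rot: [0.707, -0.04, -0.705, -0.04]
wrist_force: [0.3, 0.4, 0.4]
finger_gap: 0.118
[ 0.53247982 -0.04449847 -0.40142203]
```

View pics/e_side.png

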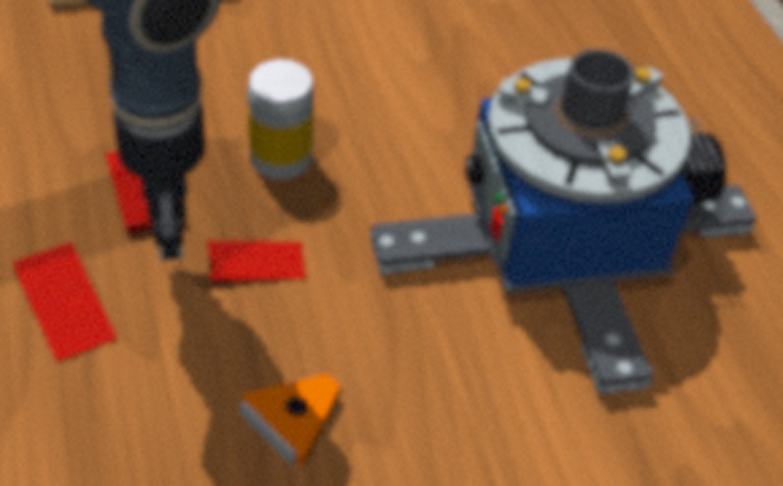

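View pics/e_wrist.png

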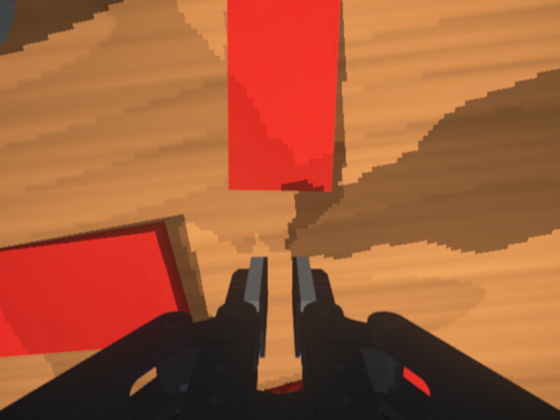

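The back of the wedge is square to the jaws and centred (columns 229–332, mid 281). I'll descend and come up to contact.

```bash
python3 -m creep '[{"x":10},{"x":16},{"x":20.5},{"x":20.5},{"x":20.5,"z":-5},{"x":20.5,"z":-10},{"x":20.5,"z":-15},{"x":20.5,"z":-20},{"x":20.5,"z":-25},{"x":20.5,"z":-30},{"x":20.5,"z":-35},{"x":20.5,"z":-40},{"x":20.5,"z":-40},{"x":20.5,"z":-40}]'
python3 - <<'E'
from h import *
cv2.imwrite("pics/f_wrist.png",arm.camera("wrist")[:,:,::-1])
cv2.imwrite("pics/f_side.png",cv2.resize(arm.camera("side")[130:310,190:480,::-1],None,fx=2.7,fy=2.7,interpolation=cv2.INTER_CUBIC))
E
```

```text
validation failed for argument at $[0]...
```

View pics/f_wrist.png

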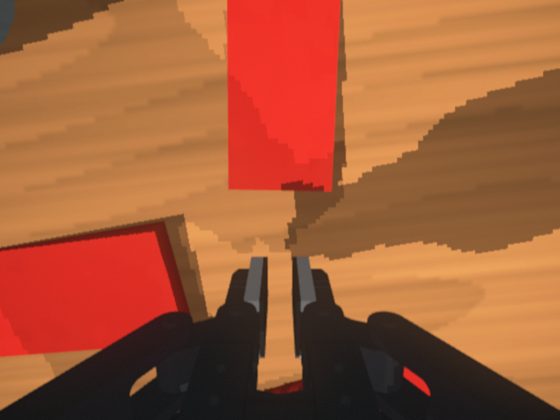

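View pics/f_side.png

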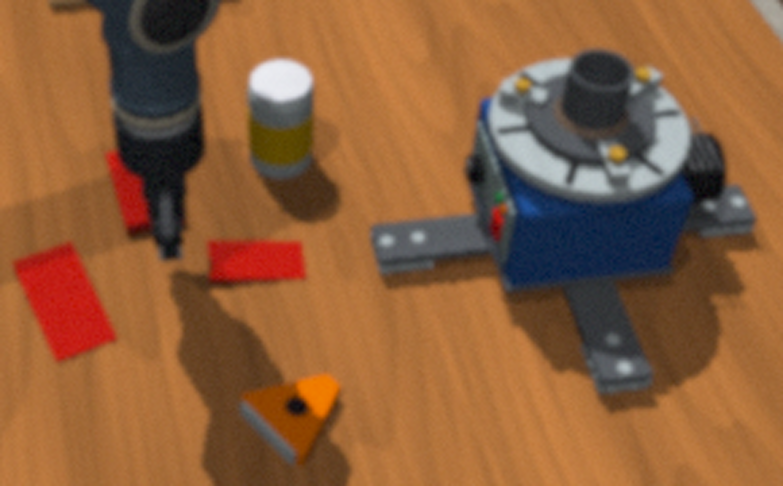

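The move was refused because every row needs all four keys.

```bash
python3 -m creep '[{"x":10,"y":0,"z":0,"roll":0},{"x":16,"y":0,"z":0,"roll":0},{"x":20.5,"y":0,"z":0,"roll":0},{"x":20.5,"y":0,"z":0,"roll":0},{"x":20.5,"y":0,"z":-5,"roll":0},{"x":20.5,"y":0,"z":-10,"roll":0},{"x":20.5,"y":0,"z":-15,"roll":0},{"x":20.5,"y":0,"z":-20,"roll":0},{"x":20.5,"y":0,"z":-25,"roll":0},{"x":20.5,"y":0,"z":-30,"roll":0},{"x":20.5,"y":0,"z":-35,"roll":0},{"x":20.5,"y":0,"z":-40,"roll":0},{"x":20.5,"y":0,"z":-40,"roll":0},{"x":20.5,"y":0,"z":-40,"roll":0}]'
python3 - <<'E'
from h import *
cv2.imwrite("pics/g_wrist.png",arm.camera("wrist")[:,:,::-1])
cv2.imwrite("pics/g_side.png",cv2.resize(arm.camera("side")[130:310,190:480,::-1],None,fx=2.7,fy=2.7,interpolation=cv2.INTER_CUBIC))
E
```

```text
clock: 5.4
eef_pos: [0.5165, 0.0146, 0.0049]
tool_rot: [0.706, -0.039, -0.706, -0.039]
wrist_force: [0.4, -0.1, 0.6]
finger_gap: 0.124
```

View pics/g_wrist.png

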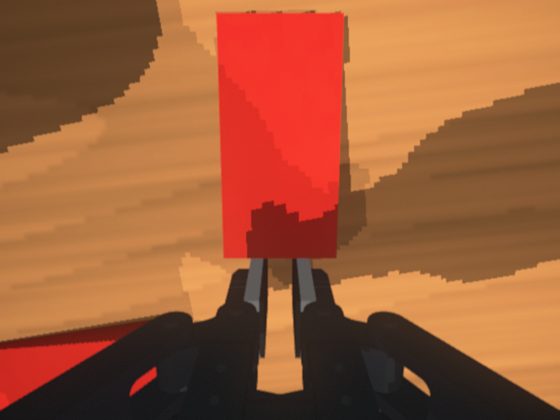

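View pics/g_side.png

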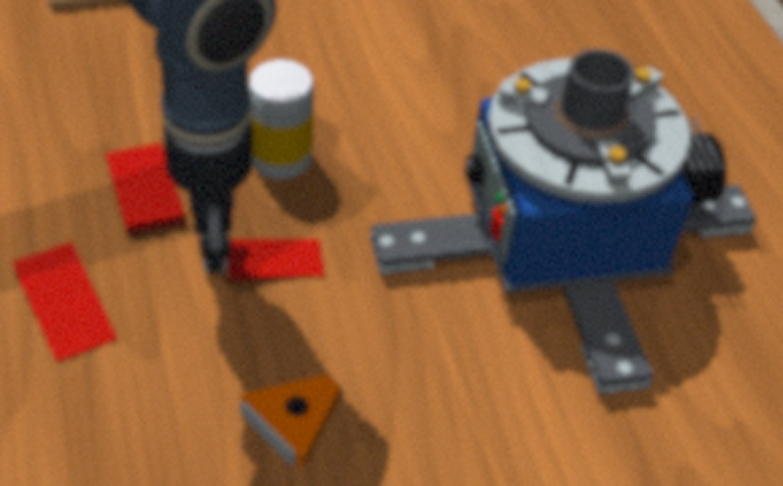

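Contact is made: the wedge moved straight (back at row 258, columns 223–338) and is still square. The tip is about 47 mm before the foot's edge, so I'll push 60 mm with a slight drift to the right.

```bash
python3 -m creep '[{"x":0,"y":0,"z":-3,"roll":0},{"x":0,"y":0.5,"z":-7,"roll":0},{"x":0,"y":0.5,"z":-11,"roll":0},{"x":0,"y":1,"z":-15,"roll":0},{"x":0,"y":1,"z":-19,"roll":0},{"x":0,"y":1.5,"z":-23,"roll":0},{"x":0,"y":1.5,"z":-27,"roll":0},{"x":0,"y":2,"z":-31,"roll":0},{"x":0,"y":2,"z":-35,"roll":0},{"x":0,"y":2.5,"z":-39,"roll":0},{"x":0,"y":2.5,"z":-43,"roll":0},{"x":0,"y":3,"z":-47,"roll":0},{"x":0,"y":3,"z":-51,"roll":0},{"x":0,"y":3,"z":-55,"roll":0},{"x":0,"y":3,"z":-58,"roll":0},{"x":0,"y":3,"z":-60,"roll":0},{"x":0,"y":3,"z":-60,"roll":0}]'
python3 - <<'E'
from h import *
cv2.imwrite("pics/i_wrist.png",arm.camera("wrist")[:,:,::-1])
cv2.imwrite("pics/i_side.png",cv2.resize(arm.camera("side")[130:310,190:480,::-1],None,fx=2.7,fy=2.7,interpolation=cv2.INTER_CUBIC))
E
```

```text
clock: 7.62
eef_pos: [0.576, 0.0049, 0.0049]
tool_rot: [0.706, -0.039, -0.706, -0.04]
wrist_force: [0.0, -0.4, 0.3]
finger_gap: 0.119
```

View pics/i_wrist.png

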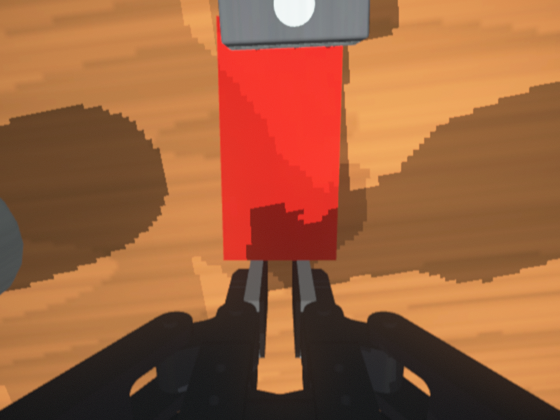

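View pics/i_side.png

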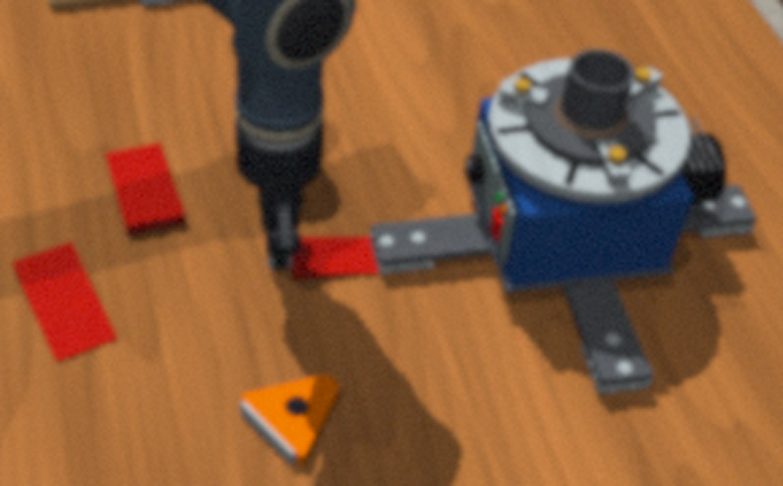

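The wedge has gone in straight. The foot's mid is at column 295 and the wedge's at 281, so the offset is about 4 mm. I'll go to just before the expected contact, then take small steps watching the force.

```bash
python3 -m creep '[{"x":0,"y":0,"z":-3,"roll":0},{"x":0,"y":0.5,"z":-6,"roll":0},{"x":0,"y":0.5,"z":-9,"roll":0},{"x":0,"y":1,"z":-12,"roll":0},{"x":0,"y":1,"z":-15,"roll":0},{"x":0,"y":1,"z":-17,"roll":0},{"x":0,"y":1,"z":-17,"roll":0}]'
python3 -m creep '[{"x":0,"y":0,"z":-1,"roll":0},{"x":0,"y":0,"z":-2,"roll":0},{"x":0,"y":0,"z":-2,"roll":0}]'
```

```text
clock: 8.6
eef_pos: [0.5928, 0.0019, 0.0048]
tool_rot: [0.706, -0.04, -0.706, -0.04]
wrist_force: [-1.0, 0.9, -0.7]
finger_gap: 0.119
clock: 8.98
eef_pos: [0.5941, 0.0018, 0.0048]
tool_rot: [-0.706, 0.04, 0.706, 0.039]
wrist_force: [-2.0, 0.4, 0.2]
finger_gap: 0.12
```

```bash
python3 -m creep '[{"x":0,"y":0,"z":-0.5,"roll":0},{"x":0,"y":0,"z":-1,"roll":0},{"x":0,"y":0,"z":-1,"roll":0}]'
python3 -m creep '[{"x":0,"y":0,"z":-0.5,"roll":0},{"x":0,"y":0,"z":-1,"roll":0},{"x":0,"y":0,"z":-1,"roll":0}]'
```

```text
clock: 9.35
eef_pos: [0.5949, 0.0017, 0.0048]
tool_rot: [-0.706, 0.04, 0.706, 0.039]
wrist_force: [-3.6, 0.7, 2.9]
finger_gap: 0.122
clock: 9.72
eef_pos: [0.5958, 0.0016, 0.0047]
tool_rot: [-0.706, 0.04, 0.706, 0.039]
wrist_force: [-5.1, -0.7, 3.8]
finger_gap: 0.119
```

```bash
python3 -m creep '[{"x":0,"y":0,"z":-0.5,"roll":0},{"x":0,"y":0,"z":-1,"roll":0},{"x":0,"y":0,"z":-1,"roll":0}]'
python3 -m creep '[{"x":0,"y":0,"z":-0.5,"roll":0},{"x":0,"y":0,"z":-1,"roll":0},{"x":0,"y":0,"z":-1,"roll":0}]'
```

```text
clock: 10.1
eef_pos: [0.5964, 0.0016, 0.0047]
tool_rot: [-0.705, 0.04, 0.707, 0.039]
wrist_force: [-4.7, -0.2, 4.0]
finger_gap: 0.123
clock: 10.48
eef_pos: [0.597, 0.0015, 0.0046]
tool_rot: [-0.705, 0.04, 0.707, 0.039]
wrist_force: [-5.9, 0.6, 4.6]
finger_gap: 0.122
```

```bash
python3 -m creep '[{"x":0,"y":0,"z":-0.5,"roll":0},{"x":0,"y":0,"z":-1,"roll":0},{"x":0,"y":0,"z":-1,"roll":0},{"x":0,"y":0,"z":-1,"roll":0}]'
python3 -m creep '[{"x":0,"y":0,"z":-0.5,"roll":0},{"x":0,"y":0,"z":-1,"roll":0},{"x":0,"y":0,"z":-1,"roll":0},{"x":0,"y":0,"z":-1,"roll":0}]'
python3 - <<'E'
from h import *
cv2.imwrite("pics/j_wrist.png",arm.camera("wrist")[:,:,::-1])
cv2.imwrite("pics/j_side.png",cv2.resize(arm.camera("side")[130:310,190:480,::-1],None,fx=2.7,fy=2.7,interpolation=cv2.INTER_CUBIC))
E
```

```text
clock: 10.98
eef_pos: [0.5974, 0.0014, 0.0045]
tool_rot: [-0.705, 0.04, 0.707, 0.039]
wrist_force: [-7.6, 0.6, 4.8]
finger_gap: 0.125
clock: 11.48
eef_pos: [0.5979, 0.0014, 0.0045]
tool_rot: [-0.704, 0.04, 0.708, 0.039]
wrist_force: [-8.9, 1.9, 6.6]
finger_gap: 0.119
```

View pics/j_wrist.png

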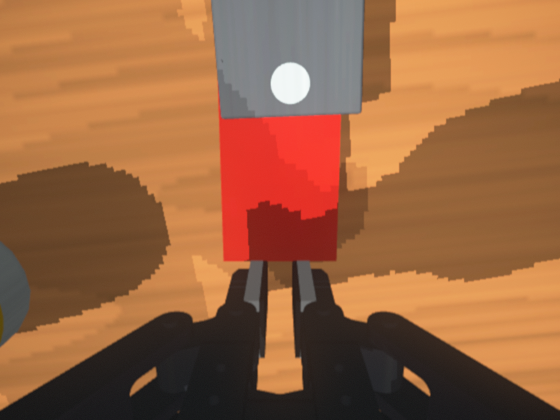

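View pics/j_side.png

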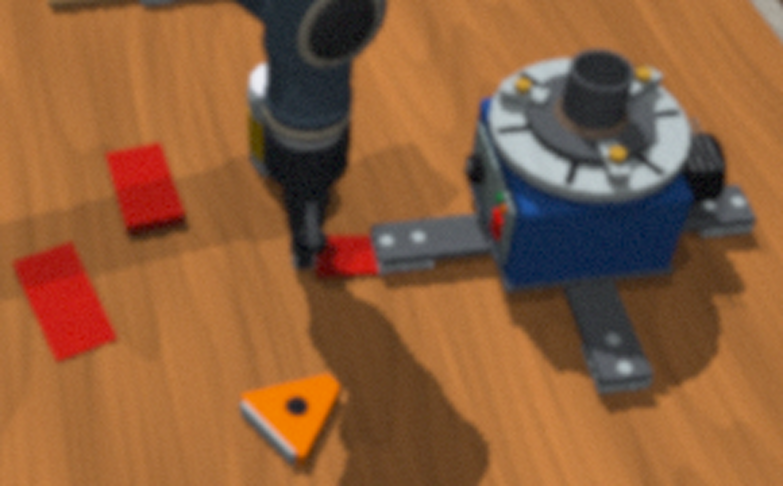

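```bash
python3 - <<'E'
from h import *
cal=arm.get_calibration("wrist")
for p,z in [((223,261),.012),((338,261),.012),((221,118),.027),((362,111),.027),((221,118),.007),((341,113),.008),((213,20),.027),((365,20),.027)]: print(p,z,(onz(cal,p,z)*1000).round(1))
E
```

```text
(223, 261) 0.012 [611.1  22.4  12. ]
(338, 261) 0.012 [606. -23.  12.]
(221, 118) 0.027 [666.8  12.   27. ]
(362, 111) 0.027 [664. -32.  27.]
(221, 118) 0.007 [665.7  15.2   7. ]
(341, 113) 0.008 [662.6 -28.4   8. ]
(213, 20) 0.027 [694.5   9.9  27. ]
(365, 20) 0.027 [689.6 -34.   27. ]
```

Measurements give the back at (608,0) and the foot's edge still at (665,-10), so the turntable has not moved. The tip is about 33 mm under the foot at 9 N. I'll take a bit more, then back off straight.

```bash
python3 -m creep '[{"x":0,"y":0,"z":-1,"roll":0},{"x":0,"y":0,"z":-2,"roll":0},{"x":0,"y":0,"z":-2,"roll":0},{"x":0,"y":0,"z":-2,"roll":0}]'
```

```text
clock: 12.08
eef_pos: [0.5989, 0.0013, 0.0043]
tool_rot: [-0.704, 0.04, 0.708, 0.039]
wrist_force: [-10.4, 1.3, 7.5]
finger_gap: 0.118
```

```bash
python3 -m creep '[{"x":0,"y":0,"z":2,"roll":0},{"x":0,"y":0,"z":4,"roll":0},{"x":0,"y":0,"z":8,"roll":0},{"x":0,"y":0,"z":14,"roll":0},{"x":0,"y":0,"z":22,"roll":0},{"x":0,"y":0,"z":30,"roll":0},{"x":-15,"y":0,"z":35,"roll":0},{"x":-40,"y":0,"z":35,"roll":0},{"x":-80,"y":0,"z":35,"roll":0},{"x":-120,"y":0,"z":30,"roll":0},{"x":-150,"y":0,"z":20,"roll":0},{"x":-160,"y":0,"z":10,"roll":0},{"x":-160,"y":0,"z":10,"roll":0},{"x":-160,"y":0,"z":10,"roll":0},{"x":-160,"y":0,"z":10,"roll":0}]' 0
python3 - <<'E'
from h import *
cal=arm.get_calibration("wrist");np.save("calw2.npy",cal,allow_pickle=True)
cv2.imwrite("pics/k_wrist.png",arm.camera("wrist")[:,:,::-1])
cv2.imwrite("pics/k_side.png",cv2.resize(arm.camera("side")[130:310,190:480,::-1],None,fx=2.7,fy=2.7,interpolation=cv2.INTER_CUBIC))
print(arm.get_state()["wrist_force"])
E
```

```text
clock: 13.95
eef_pos: [0.5912, 0.0021, 0.1634]
tool_rot: [-0.705, 0.039, 0.707, 0.039]
wrist_force: [0.0, 0.5, -0.1]
finger_gap: 0.003
[-0.41198779 -0.25603748 -0.52452964]
```

View pics/k_wrist.png

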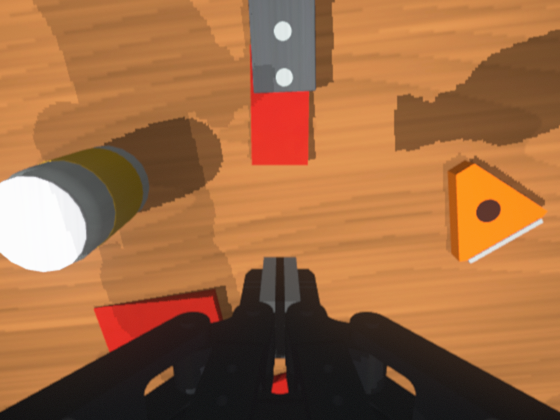

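View pics/k_side.png

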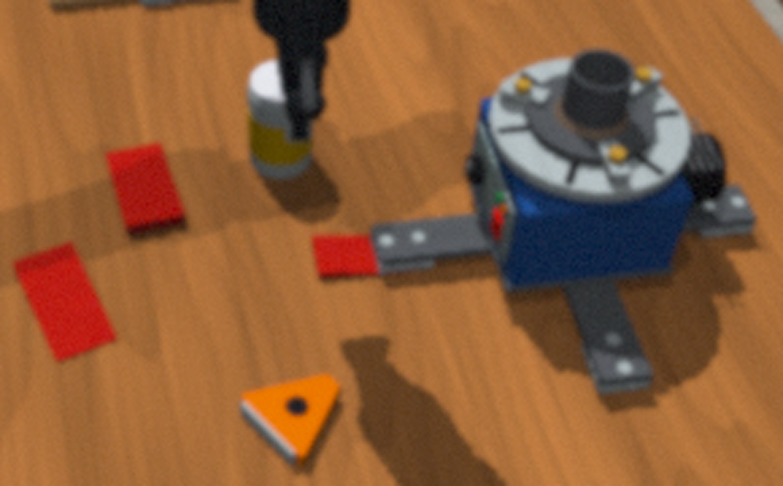

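```bash
python3 - <<'E'
from h import *
cal=np.load("calw2.npy",allow_pickle=True).item()
for p,z in [((252,164),.012),((308,164),.012),((251,92),.027),((314,90),.027),((252,5),.027),((315,5),.027)]: print(p,z,(onz(cal,p,z)*1000).round(1))
print(arm.get_state()["joint_pos"].round(2))
c=arm.get_calibration("top");print("tin",onz(c,(223,184),.105))
E
```

```text
(252, 164) 0.012 [612.7  21.5  12. ]
(308, 164) 0.012 [607.8 -22.8  12. ]
(251, 92) 0.027 [667.2  13.9  27. ]
(314, 90) 0.027 [663.5 -31.   27. ]
(252, 5) 0.027 [722.4   5.7  27. ]
(315, 5) 0.027 [717.7 -36.3  27. ]
[ 0.21  0.43 -0.37  1.79  0.18  0.96 -1.92]
tin [0.60208766 0.13967981 0.105     ]
```

The tin at (602,140) and the camera side matter here. With the present wrist angle the camera would hang over the faceplate, so I turn -90° about the tool axis (j7 has room) and go above the foot.

```bash
python3 -m creep '[{"x":0,"y":0,"z":0,"roll":-10},{"x":0,"y":0,"z":0,"roll":-20},{"x":0,"y":0,"z":0,"roll":-30},{"x":0,"y":0,"z":0,"roll":-40},{"x":0,"y":0,"z":0,"roll":-50},{"x":0,"y":0,"z":0,"roll":-60},{"x":0,"y":0,"z":0,"roll":-70},{"x":0,"y":0,"z":-10,"roll":-80},{"x":0,"y":0,"z":-30,"roll":-90},{"x":10,"y":1.5,"z":-60,"roll":-90},{"x":30,"y":1.5,"z":-85,"roll":-90},{"x":60,"y":1.5,"z":-95,"roll":-90},{"x":85,"y":1.5,"z":-95,"roll":-90},{"x":96,"y":1.5,"z":-95,"roll":-90},{"x":96,"y":1.5,"z":-95,"roll":-90},{"x":96,"y":1.5,"z":-95,"roll":-90}]'
python3 - <<'E'
from h import *
cv2.imwrite("pics/l_wrist.png",arm.camera("wrist")[:,:,::-1])
cv2.imwrite("pics/l_side.png",cv2.resize(arm.camera("side")[130:310,190:480,::-1],None,fx=2.7,fy=2.7,interpolation=cv2.INTER_CUBIC))
s=arm.get_state();print(s["wrist_force"],s["joint_pos"].round(2))
E
```

```text
clock: 16.05
eef_pos: [0.6872, -0.0098, 0.0701]
tool_rot: [0.528, 0.471, -0.527, 0.472]
wrist_force: [0.3, -0.1, 0.1]
finger_gap: 0.002
[ 0.4503519   0.17585449 -0.03581697] [ 0.37  0.73 -0.63  1.61  0.5   0.96 -0.55]
```

View pics/l_wrist.png

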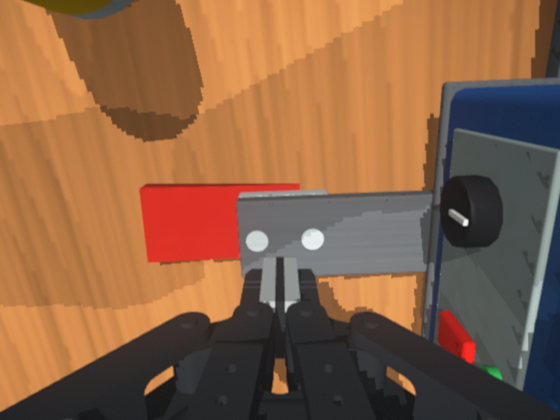

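View pics/l_side.png

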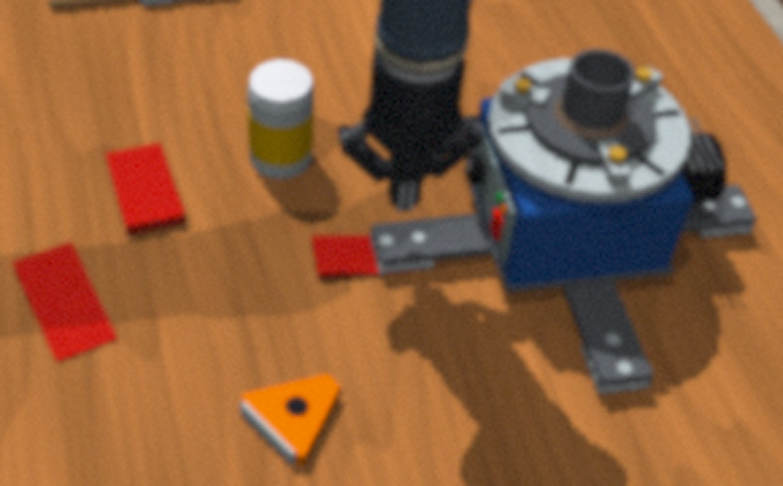

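The shut fingers are over the foot (tip at column 280, between bar columns 238 and 430). The knuckles come a little near the housing's knob at (470,210), so I shift 10 mm outward before going down.

```bash
python3 -m creep '[{"x":0,"y":-5,"z":0,"roll":0},{"x":5,"y":-10,"z":0,"roll":0},{"x":15,"y":-10,"z":0,"roll":0},{"x":25,"y":-10,"z":0,"roll":0},{"x":33,"y":-10,"z":0,"roll":0},{"x":39,"y":-10,"z":0,"roll":0},{"x":39,"y":-10,"z":0,"roll":0},{"x":39,"y":-10,"z":0,"roll":0}]'
python3 - <<'E'
from h import *
cv2.imwrite("pics/m_side.png",cv2.resize(arm.camera("side")[130:310,190:480,::-1],None,fx=2.7,fy=2.7,interpolation=cv2.INTER_CUBIC))
E
```

```text
clock: 17.15
eef_pos: [0.6769, -0.0088, 0.0301]
tool_rot: [0.527, 0.471, -0.527, 0.471]
wrist_force: [1.1, 0.0, -0.7]
finger_gap: -0.001
```

View pics/m_side.png

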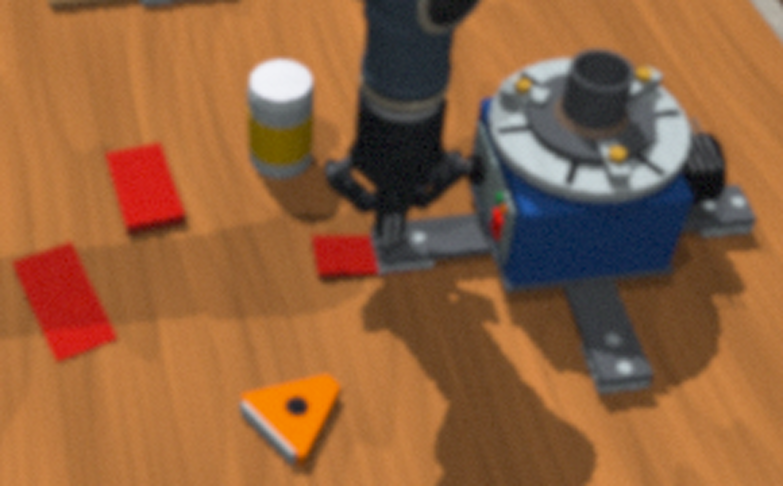

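The fingertip is just above the foot, and the knuckles are clear of the housing. I'll press in small steps.

```bash
python3 -m creep '[{"x":1,"y":0,"z":0,"roll":0},{"x":2,"y":0,"z":0,"roll":0},{"x":3,"y":0,"z":0,"roll":0},{"x":3,"y":0,"z":0,"roll":0}]'
python3 -m creep '[{"x":1,"y":0,"z":0,"roll":0},{"x":2,"y":0,"z":0,"roll":0},{"x":2,"y":0,"z":0,"roll":0}]'
```

```text
clock: 17.7
eef_pos: [0.6766, -0.009, 0.0267]
tool_rot: [-0.527, -0.471, 0.527, -0.471]
wrist_force: [-0.4, 0.3, -0.7]
finger_gap: 0.002
clock: 18.08
eef_pos: [0.6767, -0.0089, 0.0258]
tool_rot: [-0.527, -0.471, 0.527, -0.471]
wrist_force: [-2.4, -0.2, 5.9]
finger_gap: -0.0
```

```bash
python3 -m creep '[{"x":1,"y":0,"z":0,"roll":0},{"x":2,"y":0,"z":0,"roll":0},{"x":2,"y":0,"z":0,"roll":0},{"x":2,"y":0,"z":0,"roll":0}]'
```

```text
clock: 18.58
eef_pos: [0.6768, -0.0089, 0.0257]
tool_rot: [-0.527, -0.471, 0.527, -0.472]
wrist_force: [-5.7, -0.9, 15.5]
finger_gap: 0.001
```

```bash
python3 -m creep '[{"x":0.3,"y":0,"z":0,"roll":0},{"x":0.3,"y":0,"z":0,"roll":0},{"x":0.3,"y":0,"z":0,"roll":0},{"x":0.3,"y":0,"z":0,"roll":0},{"x":0.3,"y":0,"z":0,"roll":0}]'
```

```text
clock: 19.2
eef_pos: [0.6768, -0.0089, 0.0256]
tool_rot: [-0.527, -0.471, 0.527, -0.472]
wrist_force: [-6.1, -0.8, 17.2]
finger_gap: -0.001
```

```bash
python3 -m creep '[{"x":-2,"y":0,"z":0,"roll":0},{"x":-5,"y":0,"z":0,"roll":0},{"x":-10,"y":0,"z":0,"roll":0},{"x":-25,"y":0,"z":0,"roll":0},{"x":-50,"y":0,"z":0,"roll":0},{"x":-90,"y":-20,"z":0,"roll":0},{"x":-130,"y":-60,"z":0,"roll":10},{"x":-160,"y":-95,"z":0,"roll":20},{"x":-160,"y":-95,"z":0,"roll":30},{"x":-160,"y":-95,"z":0,"roll":40},{"x":-160,"y":-95,"z":0,"roll":50},{"x":-160,"y":-95,"z":0,"roll":60},{"x":-160,"y":-95,"z":0,"roll":70},{"x":-160,"y":-95,"z":0,"roll":80},{"x":-160,"y":-95,"z":0,"roll":90},{"x":-160,"y":-95,"z":0,"roll":90},{"x":-160,"y":-95,"z":0,"roll":90},{"x":-160,"y":-95,"z":0,"roll":90}]'
python3 - <<'E'
from h import *
cal=arm.get_calibration("wrist");np.save("calw3.npy",cal,allow_pickle=True)
cv2.imwrite("pics/n_wrist.png",arm.camera("wrist")[:,:,::-1])
cv2.imwrite("pics/n_side.png",cv2.resize(arm.camera("side")[130:310,190:480,::-1],None,fx=2.7,fy=2.7,interpolation=cv2.INTER_CUBIC))
E
```

```text
clock: 21.45
eef_pos: [0.5822, 0.0017, 0.1827]
tool_rot: [0.706, -0.039, -0.706, -0.039]
wrist_force: [-0.5, 0.2, 0.2]
finger_gap: 0.004
```

View pics/n_wrist.png

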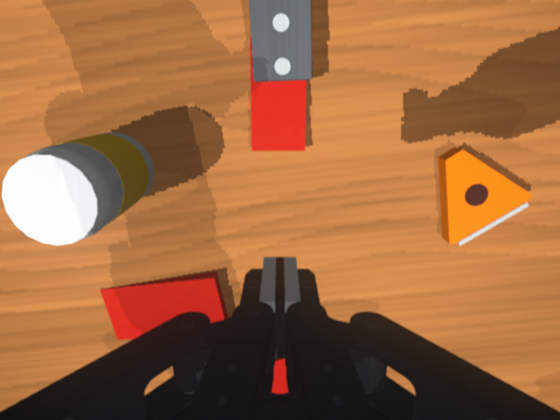

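View pics/n_side.png

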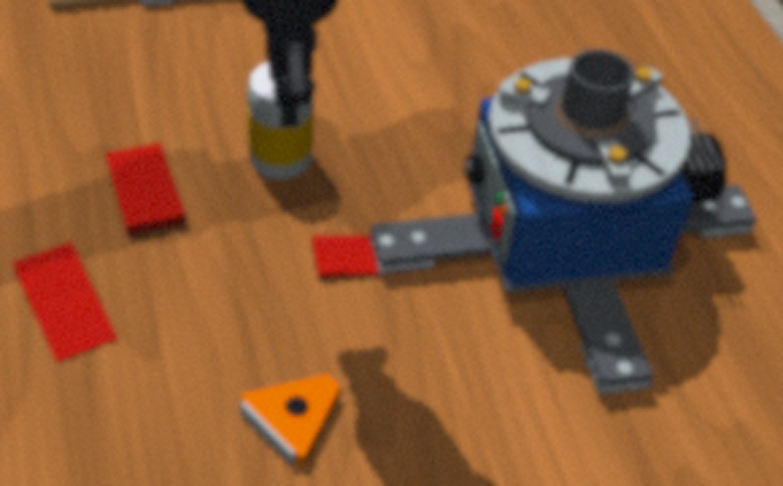

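```bash
python3 - <<'E'
from h import *
cal=np.load("calw3.npy",allow_pickle=True).item()
for p,z in [((252,151),.012),((306,151),.012),((252,81),.027),((312,79),.027)]: print(p,z,(onz(cal,p,z)*1000).round(1))
a=cv2.imread("pics/k_side.png").astype(int);b=cv2.imread("pics/n_side.png").astype(int)
d=np.abs(a-b).max(2);print("wedge/foot/turntable diff",np.percentile(d[200:400,370:760],[50,99]))
arm.job_done()
E
```

```text
(252, 151) 0.012 [611.7  21.6  12. ]
(306, 151) 0.012 [606.7 -23.5  12. ]
(252, 81) 0.027 [666.6  13.2  27. ]
(312, 79) 0.027 [663.  -32.2  27. ]
wedge/foot/turntable diff [ 3.   41.01]
the job is handed in; nothing more can be done
```

The wedge is under the bare foot, the press test showed no rocking, and I handed the job in at about 21.5 s with the arm clear. No verdict is reported.

- **Wedge:** I pushed the smallest red wedge thin end first with the nearly shut fingers, until the steady horizontal push was about 10 N. The thin end is then about 33 mm under the foot's edge, roughly 8 mm from the middle of the foot. I then let go and backed off.
- **Press:** I pressed the foot top about 14 mm outward of its centre, toward the outer edge, to keep the knuckles off the housing. The vertical force was 15 to 17 N for over 0.5 s. The fingertip sank only about 0.2 mm between 6 N and 17 N. The press also put about 6 N sideways on the turntable.
- **Last checks:** The final wrist view put the wedge's back at (609, -1) mm, against (610, -1) before the press. The foot's edge was at (665, -9), against (665, -10) at the start. Both differences are within measuring error. The tin and magnet look unmoved; the arm never went near the hammer or wire brush, and I did not re-measure them.
- **Not confirmed:** The contact force between wedge and turntable and the foot's exact height cannot be measured directly. I inferred them from the push force and the roughly 4.5 mm of tightening travel. While pushing, the wrist also read an upward force of up to 7.5 N, which I took to be friction on the wedge's back face.
- **Image comparison:** The before and after side views of the turntable area differ by a median of 3 grey levels, but the worst 1% of pixels differ by 41 or more. I put this down to the arm's moving shadow and did not look into it further.

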